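Pack two moulds into the hinged case

TASK

Lift the lid of the grey case by its bridge handle and swing it right over until it leans back on its stop, without slamming it. Then set the large aluminium mould half in the case's wide bay, with its long side along the divider, and the small bored mould block in the narrow bay, both lying flat just as they lie on the bench and put down rather than dropped. Leave the case open, and leave the pinned plate and the two round knobs where they are.

Things in the scene. Friction and masses are not known exactly. Their poses are not given: they have to be found in the camera images.
- wide_bay (a point): Centre of the floor of the wide bay of the grey steel case. The case is fixed to the bench, open-topped under its lid, 160 x 290 mm outside and 60 mm high, walls 6 mm, floor 5 mm. Axes of the case: x from its front (robot side) towards its hinge, y to the left along its long side, z up. A plywood divider along x, 5 mm thick, its top 45 mm above the bench, splits it: the wide bay (left, +y) measures 148 mm in x by 156 mm in y inside.
- narrow_bay (a point): Centre of the floor of the narrow bay (right, -y, of the divider), 148 mm in x by 116 mm in y inside; its axes are the case's, as for wide_bay.
- lid_hinge (a point): Middle of the hinge line of the case's lid, along the rear top edge of the case, 60 mm above the bench; fixed, axes as the case: the hinge line is y.
- lid_handle (a point): Middle of the bar of the bridge handle on top of the lid, leaning forward over its front edge; moves with the lid. Round steel bar, 10 mm diameter, 110 mm long between its two legs, parallel to the hinge (its own y axis). With the lid shut it lies 170 mm in front of the hinge line, 50 mm above it and 36 mm above the level of the lid's top, 6 mm in front of the lid's front edge. The lid is a shell 14 mm thick.
- case_lid (a joint): Angle of the lid: 0 shut, grows as the front edge rises, stop at 1.83 rad (leaning 15 degrees back past upright). 0.35 kg, lightly damped hinge: let go below about 1.35 rad it falls shut, beyond about 1.5 rad it falls back onto the stop and stays there.
- mould_half_center (a point): Centre (15 mm up) of the large mould half: a plain light aluminium block 45 (its x) x 100 (its y, long side) x 30 mm high with a cavity in its top, lying on the bench; 0.74 kg, grasp across the 45 mm.
- small_mould_center (a point): Centre (17 mm up) of the small mould: a plain light block 36 (its x) x 50 (its y) x 34 mm high with a round bore in its top, standing on the bench; 0.28 kg, grasp across the 36 mm.
- mould_half: The large mould half; origin at the centre of its underside, 15 mm below its centre point.
- small_mould: The small mould block; origin at the centre of its underside, 17 mm below its centre point.
- vice_front (a point): Front end of the beam of the bench vice, an obstacle that stands fixed behind the moulds: the beam is about 75 mm wide and runs back from here (+x), its underside 60 mm and its top up to 190 mm above the bench. Keep what is carried in front of it.
- pin_plate: Bystander, not wanted: light plate 50 x 75 mm with four upright guide pins, 34 mm high in all; origin under its centre.
- knob_near: Bystander: round knob, 44 mm wide, 24 mm high, near the front edge of the bench; origin under its centre.
- knob_far: Bystander: round knob, 38 mm wide, 21 mm high, farther back; origin under its centre.
There are look-alikes about, which are no part of the job. Of the things that look like the small_mould, take the one that is farthest to the robot's left at the start.

How it is judged:
By the outcome, as a careful person would: the job done as asked, in the order asked, and still so for the second after the job is handed in, with the robot touching nothing.
It also fails if it takes over 72 s, if anything falls off the work surface, if the arm or the gripper's body presses on something with over 40 N, if the wrist force passes 120 N, or if a joint passes its speed limit or range.

ROBOT

A 6-joint arm with a two-finger parallel gripper is mounted at the origin on a cart in front of the work surface, level with it; the furniture and walls round the work are solid. World frame = base frame: x ahead of the robot, y to its left, z up, the work surface at z = 0. Lengths are in m, angles in rad, forces in N, time in s.
With the tool pointing down it reaches from about 0.2 to 0.875 m from the base axis. Payload 3.4 kg.
Tool frame: the origin (TCP) lies on the mounting face of the last link; the fingertips stand 199 mm ahead of it and the grasp point (between the pads) lies 180 mm ahead of it; z points along the fingers, y is the direction in which the jaws open and shut (so a half turn about z gives the same grasp; the last joint's range is limited). The gripper opens to 94 mm and grips with 3 to 60 N. Pads are 16 mm wide; open, the fingers measure 119 mm over their backs; the gripper's body (75 mm by 177 mm) begins 78 mm behind the grasp point.
Start: joints at [1.127, 0.276, 1.505, -0, 1.361, -0.121], TCP at [0.182, 0.545, 0.405] pointing down, gripper open.
Joint ranges: [-2.89, 2.89], [-0.75, 2.08], [0.22, 2.7], [-1.18, 4.32], [0.11, 2.71], [-2.7, 2.7]. Speed limits (rad/s): [2.57, 2.57, 3.14, 3.14, 3.14, 3.14].

INTERFACE

Orientations are given as a unit quaternion [x, y, z, w].
In Python, from workcell import manip gives the robot as it stands. The module is installed in compiled form; this text tells all that it offers.
- The arm moves only by the tool carry_out, never from a script. Its argument "deltas" is a list that holds one entry, the list of rows, each a list of 6 numbers: the shift along the tool's x, y, z in m, then the turn, a rotation vector about the tool's x, y, z in degrees. In form: [[[x, y, z, rx, ry, rz], ...]]. A call has 1 to 20 rows; each row shifts and turns the commanded pose from where the row before left it, along the tool's axes as they then stand; what a row does not reach is not made up. A row lasts 1/10 s, in which the tool goes at most 50 mm and 8.59 degrees, less where a joint would pass 70% of its speed; a pose out of reach is approached as far as the arm can. A call is refused whole if a number of a shift passes 0.05 or a number of a turn 8.59, either way. A call with a gripper value outside its range is refused whole. "grip" is the finger opening in m, from 0 to 0.094, set as the call begins (left out, the last holds). The fingers move at their own pace and stop on an object; the grip force is fixed at half the most. Time passes only in rows, so rows that do not move let the fingers close. It gives the time, the measured TCP pose, the force and the opening at its end, in the units of the state.
- manip.sense(): the state, without advancing time (a new reading comes with each control period).
- manip.read_camera(name): name is "scene" or "side" or "wrist"; returns a dict with "color" (400x640x3 uint8, red, green, blue), "fx", "fy", "cx", "cy" (pixels), "k1" (the pictures are not rectified: a ray, as slopes to the right and down, at radius r is drawn at 1 + k1 r^2 times it, then the intrinsics apply), "camera_from_world" (4x4, takes a point from world to camera coordinates). Camera axes: x right, y down, z forward; pixel columns grow to the right and rows downward; lengths in m; the calibration is good to about 2 mm. A picture is of the moment at which its call begins. There is no depth.
- manip.sign_off(): hands the job in, once; it reports no verdict.
The state is a dict: "clock": time; "joint_pos": joint angles; "joint_velocities": joint speeds; "joint_efforts": joint torques, N m; "eef_pos": TCP position; "eef_rot": TCP orientation; "ft_force": force on the tool from outside, world axes, zero at the start; "moment": the same for the moment, N m; "width": opening from 0.0 (shut) to 1.0 (fully open).
Only numpy, scipy, OpenCV 4.12 (cv2) and the standard library are available. Lean on these libraries where they do the work, as an engineer would, in place of code of your own. Each camera call takes 0.05 s, during which the arm holds its last target.

## Working session

There is one attempt and no reset: what is moved stays moved. The work goes in short steps, Python scripts to look and compute and a tool call to move; the robot and the scene stay as the last step left them, time stands still between calls to the robot, and variables do not carry over. Pictures are saved under pics/ and viewed, and the job is handed in when it is done.

Besides the shell and the picture viewer there is one more tool, called after ">>>" as name(argument=value, ...) on one line, values as JSON. carry_out: Moves the arm, as the interface text tells. Its arguments: {"type":"object","properties":{"deltas":{"type":"array"},"grip":{"type":"number"}},"required":["deltas"]}

```bash
mkdir -p pics; ls
cat > h.py <<'E'
import numpy as np, cv2
from workcell import manip
def shot(n,fn):
    d=manip.read_camera(n); cv2.imwrite('pics/'+fn+'.png',d['color'][:,:,::-1]); 
    np.savez('pics/'+fn+'.npz',**d); return d
def load(fn): return dict(np.load('pics/'+fn+'.npz'))
def ray(d,u,v):
    K=np.array([[d['fx'],0,d['cx']],[0,d['fy'],d['cy']],[0,0,1]],float)
    k=np.array([float(d['k1']),0,0,0,0])
    p=cv2.undistortPoints(np.array([[[u,v]]],float),K,k)[0,0]
    T=d['camera_from_world'];R=T[:3,:3];t=T[:3,3]
    return -R.T@t, R.T@np.array([p[0],p[1],1])
def onz(d,u,v,z):
    c,r=ray(d,u,v); return c+r*(z-c[2])/r[2]
def tri(obs):
    A=np.zeros((3,3));b=np.zeros(3);L=[]
    for d,u,v in obs:
        c,r=ray(d,u,v);r=r/np.linalg.norm(r);P=np.eye(3)-np.outer(r,r);A+=P;b+=P@c;L.append((c,P))
    x=np.linalg.solve(A,b); return x,[np.linalg.norm(P@(x-c)) for c,P in L]
def proj(d,X):
    T=d['camera_from_world'];p=T[:3,:3]@np.array(X)+T[:3,3];s=p[:2]/p[2];s=s*(1+float(d['k1'])*(s@s))
    return np.array([d['fx']*s[0]+d['cx'],d['fy']*s[1]+d['cy']])
E
python3 - <<'E'
from h import *
for n in ['scene','side','wrist']:
    d=shot(n,n+'0'); T=d['camera_from_world']; print(n,d['fx'],d['k1'],(-T[:3,:3].T@T[:3,3]).round(3),T[2,:3].round(2))
print(manip.sense())
E
```

```text
pics
scene 388.6936621667766 -0.02087979765212603 [0.216 0.681 0.826] [ 0.32 -0.56 -0.76]
side 386.33356196662703 -0.03884067557487355 [ 0.52  -0.927  0.518] [ 0.01  0.93 -0.37]
wrist 281.5635608775908 0.010948331345322929 [0.105 0.571 0.385] [ 0.26 -0.09 -0.96]
{'clock': 0.15, 'joint_pos': array([ 1.12700770e+00,  2.76424168e-01,  1.50579003e+00, -1.49721705e-06,
        1.36071212e+00, -1.20981755e-01]), 'joint_velocities': array([-0.00064341, -0.00064341, -0.00366068,  0.00052855,  0.00103004,
        0.00135789]), 'joint_efforts': array([ 1.49241128e-03, -4.04924476e+01, -2.37433112e+01,  6.99451379e-02,
        3.15294298e-02, -6.75525598e-05]), 'eef_pos': array([0.18233974, 0.54517002, 0.4040387 ]), 'eef_rot': array([ 1.60703368e-01,  9.87002524e-01, -6.40623804e-04, -1.85107407e-04]), 'ft_force': array([-0.98461596,  0.26239452,  0.51188602]), 'moment': array([-0.02438802,  0.01980571,  0.00101928]), 'width': 1.005069578057177}
```

View pics/scene0.png

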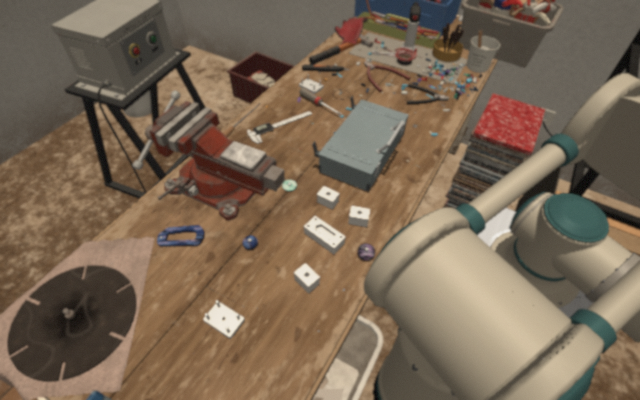

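View pics/side0.png

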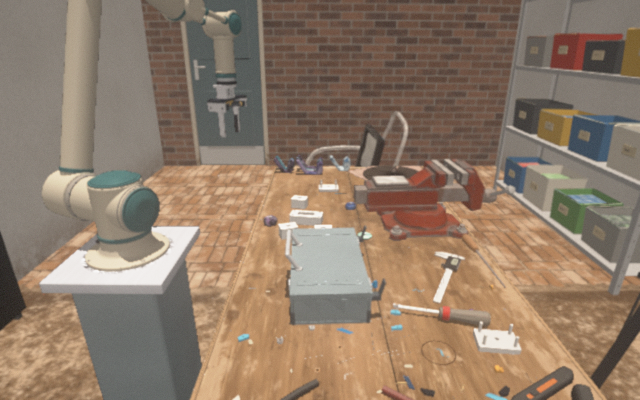

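View pics/wrist0.png

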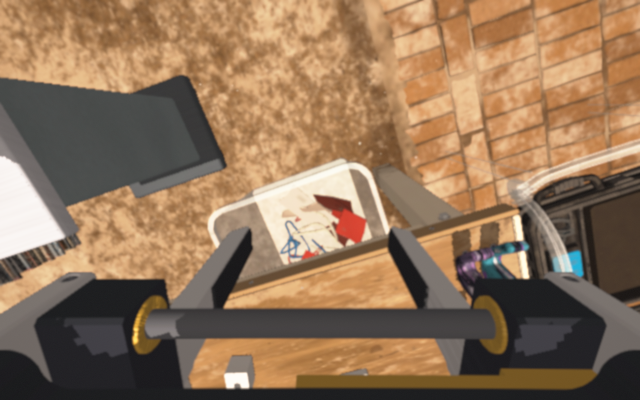

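Run:
```python
import cv2,numpy as np
a=cv2.imread('pics/scene0.png'); b=cv2.imread('pics/side0.png')
cv2.imwrite('pics/s_a.png',cv2.resize(a[170:350,190:400],None,fx=3.3,fy=3.3,interpolation=3)[:600])
cv2.imwrite('pics/s_b.png',cv2.resize(a[90:200,290:430],None,fx=5,fy=5,interpolation=3))
cv2.imwrite('pics/s_c.png',cv2.resize(b[170:330,230:400],None,fx=3.7,fy=3.7,interpolation=3))
```

```text
(no output)
```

View pics/s_a.png

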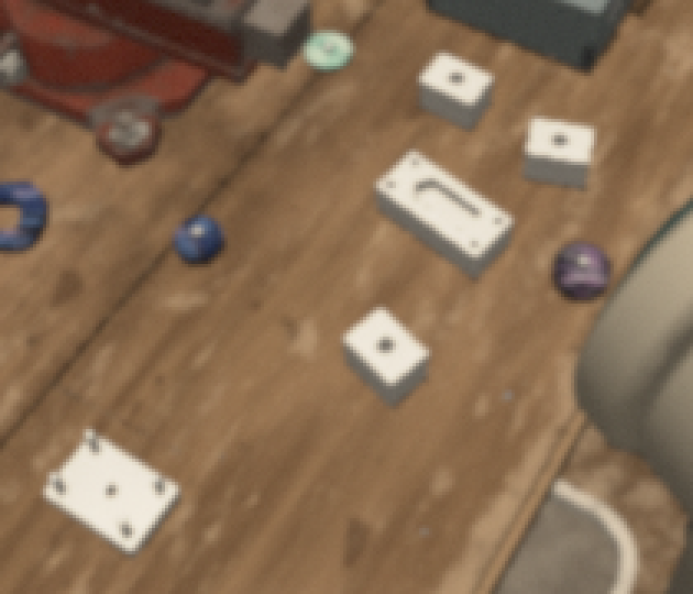

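View pics/s_b.png

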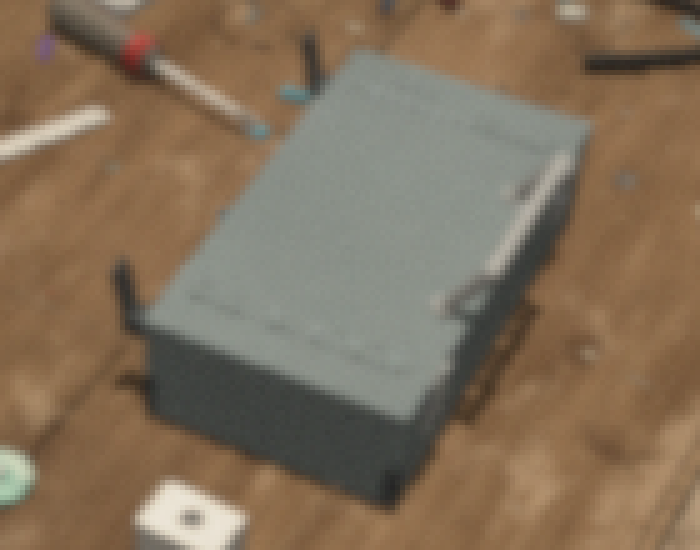

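View pics/s_c.png

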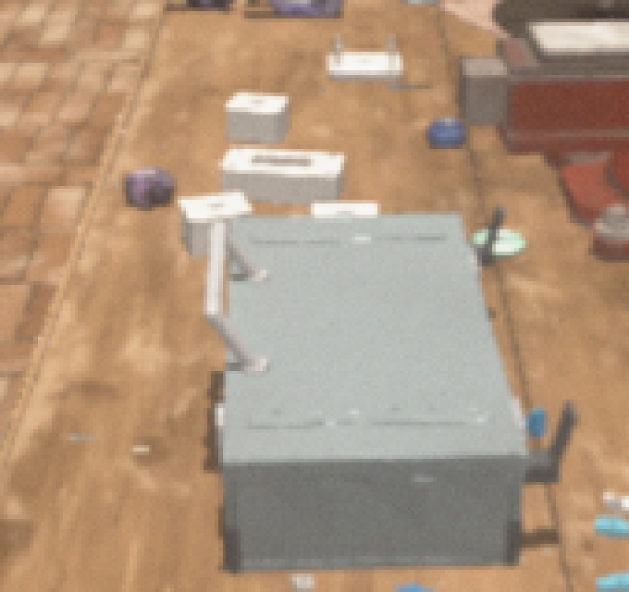

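Run:
```python
from h import *
s=load('scene0');d=load('side0')
A=lambda x,y:(190+x/3.3,170+y/3.3)
B=lambda x,y:(290+x/5,90+y/5)
C=lambda x,y:(230+x/3.7,170+y/3.7)
def T(n,a,c):
    x,e=tri([(s,*a),(d,*c)]);print(n,x.round(4),np.round(e,4))
T('bar -y',B(568,158),C(211,314));T('bar +y',B(490,268),C(216,224))
T('lid rear+y',B(148,325),C(462,214));T('lid rear-y',B(360,50),C(527,458))
T('lid front+y',B(413,415),C(230,216));T('lid front-y',B(590,122),C(222,458))
for n,p in dict(rl=(148,325),rr=(360,50),fl=(413,415),fr=(590,122)).items(): print(n,onz(s,*B(*p),.074).round(4))
for n,p in dict(rl=(462,214),rr=(527,458),fl=(230,216),fr=(222,458)).items(): print(n,onz(d,*C(*p),.074).round(4))
T('small',A(386,345),C(260,103));T('large c',A(445,202),C(282,160))
for n,p in dict(a=(380,308),b=(430,352),c=(391,388),d=(342,340)).items(): print('small',onz(s,*A(*p),.034).round(4))
for n,p in dict(a=(413,150),b=(513,218),c=(474,262),d=(375,188)).items(): print('large',onz(s,*A(*p),.030).round(4))
for p in [(457,78),(560,140)]: print('look',onz(s,*A(*p),.034).round(3))
for p in [(198,240),(582,268)]: print('knob',onz(s,*A(*p),.012).round(3))
print('plate',onz(s,*A(112,490),.012).round(3))
print('vice front',onz(s,*A(250,40),.1), onz(s,280,180,.1))
```

```text
bar -y [ 0.4535 -0.2173  0.1096] [0.0021 0.0021]
bar +y [ 0.4506 -0.1046  0.1112] [0.0001 0.0001]
lid rear+y [ 0.6142 -0.0076  0.0691] [0.0043 0.0043]
lid rear-y [ 0.6247 -0.2994  0.0696] [0.002 0.002]
lid front+y [ 0.4519 -0.0167  0.0736] [0.0013 0.0013]
lid front-y [ 0.4659 -0.303   0.0732] [0.0007 0.0007]
rl [ 0.6069 -0.002   0.074 ]
rr [ 0.6202 -0.293   0.074 ]
fl [ 0.4505 -0.0163  0.074 ]
fr [ 0.4649 -0.302   0.074 ]
rl [ 0.6174 -0.0138  0.074 ]
rr [ 0.6257 -0.3045  0.074 ]
fl [ 0.4531 -0.0168  0.074 ]
fr [ 0.4666 -0.304   0.074 ]
small [0.4569 0.3125 0.0294] [0.0028 0.0028]
large c [0.482  0.1853 0.0277] [0.0017 0.0017]
small [0.4718 0.2918 0.034 ]
small [0.4239 0.3035 0.034 ]
small [0.4327 0.3405 0.034 ]
small [0.4809 0.327  0.034 ]
large [0.5256 0.1569 0.03  ]
large [0.4285 0.1731 0.03  ]
large [0.4346 0.222  0.03  ]
large [0.5316 0.2031 0.03  ]
look [0.531 0.078 0.034]
look [0.431 0.092 0.034]
knob [0.627 0.302 0.012]
knob [0.368 0.175 0.012]
plate [0.557 0.488 0.012]
vice front [0.65917128 0.17689335 0.1       ] [0.63265233 0.15228481 0.1       ]
```

```bash
cat >> h.py <<'E'
from scipy.spatial.transform import Rotation as Ro
def Raz(az):
    a=np.radians(az);x=np.array([np.cos(a),np.sin(a),0]);z=np.array([0,0,-1.]);return np.stack([x,np.cross(z,x),z],1)
def plan(p,az,N,start=None):
    if start is None:
        s=manip.sense();p0=s['eef_pos'];R0=Ro.from_quat(s['eef_rot']).as_matrix()
    else: p0,R0=np.array(start[0]),Raz(start[1])
    rv=Ro.from_matrix(R0.T@Raz(az)).as_rotvec()/N;dR=Ro.from_rotvec(rv).as_matrix()
    S=np.zeros((3,3));M=np.eye(3)
    for k in range(N): S+=M;M=M@dR
    d=np.linalg.solve(S,R0.T@(np.array(p)-p0))
    print('from',p0.round(4),'N',N,'row',d.round(4).tolist(),np.degrees(rv).round(2).tolist())
def pose():
    s=manip.sense();R=Ro.from_quat(s['eef_rot']).as_matrix()
    print('t',round(s['clock'],2),'p',s['eef_pos'].round(4),'az',np.degrees(np.arctan2(R[1,0],R[0,0])).round(2),'zdir',R[:,2].round(3),'F',s['ft_force'].round(1),'w',round(float(s['width'])*94,1),'q',s['joint_pos'].round(2))
E
python3 - <<'E'
from h import *
pose();plan([.52,.25,.42],175,19)
E
```

```text
t 0.15 p [0.1823 0.5452 0.404 ] az 161.5 zdir [-0.001 -0.001 -1.   ] F [-1.   0.3  0.5] w 94.5 q [ 1.13  0.28  1.51 -0.    1.36 -0.12]
from [0.1823 0.5452 0.404 ] N 19 row [-0.0207, -0.0115, -0.0008] [-0.0, -0.0, -0.71]
```

>>> carry_out(deltas=[[[-0.0207,-0.0115,-0.0008,0,0,-0.71],[-0.0207,-0.0115,-0.0008,0,0,-0.71],[-0.0207,-0.0115,-0.0008,0,0,-0.71],[-0.0207,-0.0115,-0.0008,0,0,-0.71],[-0.0207,-0.0115,-0.0008,0,0,-0.71],[-0.0207,-0.0115,-0.0008,0,0,-0.71],[-0.0207,-0.0115,-0.0008,0,0,-0.71],[-0.0207,-0.0115,-0.0008,0,0,-0.71],[-0.0207,-0.0115,-0.0008,0,0,-0.71],[-0.0207,-0.0115,-0.0008,0,0,-0.71],[-0.0207,-0.0115,-0.0008,0,0,-0.71],[-0.0207,-0.0115,-0.0008,0,0,-0.71],[-0.0207,-0.0115,-0.0008,0,0,-0.71],[-0.0207,-0.0115,-0.0008,0,0,-0.71],[-0.0207,-0.0115,-0.0008,0,0,-0.71],[-0.0207,-0.0115,-0.0008,0,0,-0.71],[-0.0207,-0.0115,-0.0008,0,0,-0.71],[-0.0207,-0.0115,-0.0008,0,0,-0.71],[-0.0207,-0.0115,-0.0008,0,0,-0.71],[0,0,0,0,0,0]]], grip=0.07)

```text
clock: 2.15
eef_pos: [0.5224, 0.2485, 0.4193]
eef_rot: [0.045, 0.999, -0.0, 0.0]
ft_force: [-0.5, 0.6, -0.7]
width: 0.746
```

Run:
```python
from h import *
d=shot('wrist','wrist1');shot('scene','scene1');pose()
plan([.455,-.161,.42],92.7,18)
```

```text
t 2.25 p [0.5202 0.2498 0.4194] az 174.93 zdir [-0.002  0.    -1.   ] F [ 0.9 -0.1 -0.9] w 69.9 q [ 0.33  0.27  1.47  0.    1.4  -1.16]
from [0.5202 0.2498 0.4194] N 18 row [-0.0144, -0.0207, -0.0] [-0.0, -0.0, 4.57]
```

View pics/wrist1.png

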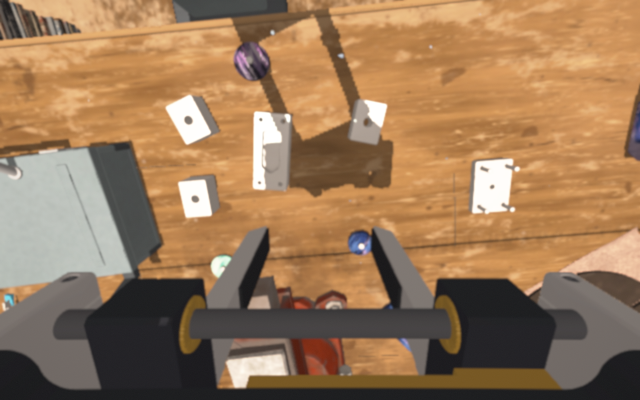

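Run:
```python
import cv2
a=cv2.imread('pics/wrist1.png')
cv2.imwrite('pics/w1c.png',cv2.resize(a[90:210,235:400],None,fx=4.8,fy=4.8,interpolation=3))
```

```text
(no output)
```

View pics/w1c.png

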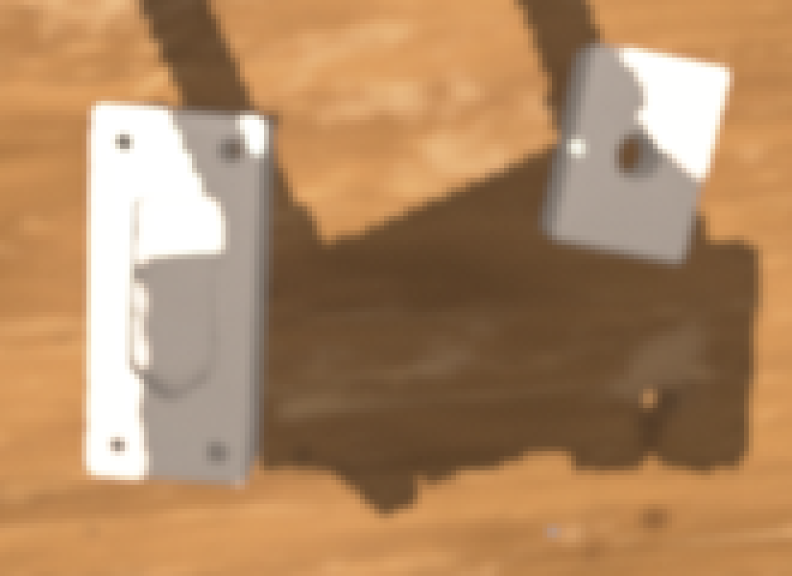

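>>> carry_out(deltas=[[[-0.0144,-0.0207,0,0,0,4.57],[-0.0144,-0.0207,0,0,0,4.57],[-0.0144,-0.0207,0,0,0,4.57],[-0.0144,-0.0207,0,0,0,4.57],[-0.0144,-0.0207,0,0,0,4.57],[-0.0144,-0.0207,0,0,0,4.57],[-0.0144,-0.0207,0,0,0,4.57],[-0.0144,-0.0207,0,0,0,4.57],[-0.0144,-0.0207,0,0,0,4.57],[-0.0144,-0.0207,0,0,0,4.57],[-0.0144,-0.0207,0,0,0,4.57],[-0.0144,-0.0207,0,0,0,4.57],[-0.0144,-0.0207,0,0,0,4.57],[-0.0144,-0.0207,0,0,0,4.57],[-0.0144,-0.0207,0,0,0,4.57],[-0.0144,-0.0207,0,0,0,4.57],[-0.0144,-0.0207,0,0,0,4.57],[-0.0144,-0.0207,0,0,0,4.57],[0,0,0,0,0,0]]], grip=0.04)

```text
clock: 4.15
eef_pos: [0.4531, -0.1609, 0.4199]
eef_rot: [0.691, 0.723, -0.0, -0.001]
ft_force: [0.5, 0.5, -0.7]
width: 0.426
```

Run:
```python
from h import *
d=shot('wrist','wrist2');pose()
```

```text
t 4.2 p [ 0.4542 -0.1603  0.42  ] az 92.72 zdir [ 0.     0.001 -1.   ] F [ 0.1 -0.6  0.7] w 40.1 q [-0.48  0.13  1.66  0.    1.35 -0.53]
```

View pics/wrist2.png

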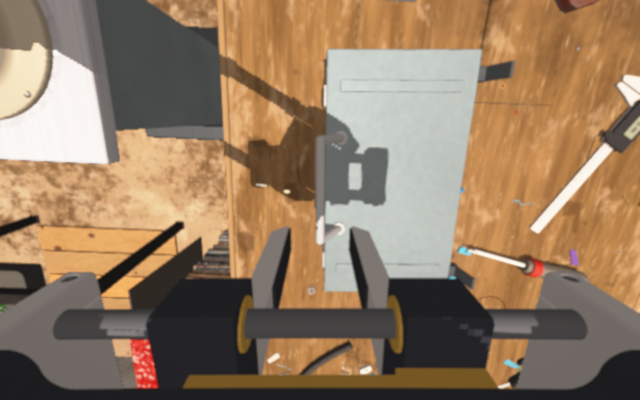

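Run:
```python
import cv2
a=cv2.imread('pics/wrist2.png')
cv2.imwrite('pics/w2c.png',cv2.resize(a[30:300,300:500],None,fx=2.2,fy=2.2,interpolation=3))
cv2.imwrite('pics/w2d.png',cv2.resize(a[120:260,300:360],None,fx=4.2,fy=4.2,interpolation=3))
```

```text
(no output)
```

View pics/w2c.png

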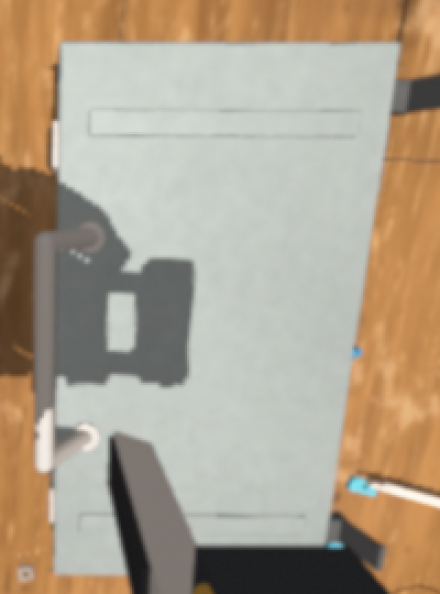

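View pics/w2d.png

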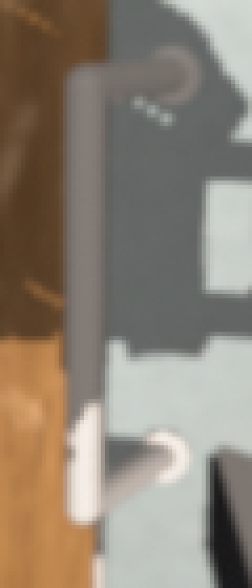

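Run:
```python
from h import *
s=load('scene0');d=load('side0');w=load('wrist2')
B=lambda x,y:(290+x/5,90+y/5)
C=lambda x,y:(230+x/3.7,170+y/3.7)
for z in(.105,.11,.115): 
  a=onz(w,320.5,136.7,z);b=onz(w,320,242.6,z);print('bar',a.round(4),b.round(4),np.linalg.norm(a-b),((a+b)/2).round(4),np.degrees(np.arctan2(-(a-b)[0],(a-b)[1])))
P={k:onz(w,u,v,.074) for k,u,v in [('fl',327.3,49.5),('rl',481.8,49.1),('fr',325.5,291.4),('rr',450,277.7)]}
for k in P: print(k,P[k].round(4))
f=P['fl']-P['fr'];print('front len',np.linalg.norm(f),'yaw',np.degrees(np.arctan2(-f[0],f[1])),'left len',np.linalg.norm(P['fl']-P['rl']))
f=P['rl']-P['rr'];print('rear yaw',np.degrees(np.arctan2(-f[0],f[1])))
def T(n,*o):
    x,e=tri(o);print(n,x.round(4),np.round(e,4))
T('bar+y',(w,320.5,136.7),(s,*B(490,268)),(d,*C(216,224)))
T('bar-y',(w,320,242.6),(s,*B(568,158)),(d,*C(211,314)))
T('fl',(w,327.3,49.5),(s,*B(413,415)),(d,*C(230,216)))
T('rl',(w,481.8,49.1),(s,*B(148,325)),(d,*C(462,214)))
T('fr',(w,325.5,291.4),(s,*B(590,122)),(d,*C(222,458)))
# blocks
A=lambda x,y:(190+x/3.3,170+y/3.3)
w=load('wrist1');W=lambda x,y:(235+x/4.8,90+y/4.8)
ws=[W(585,45),W(730,68),W(687,262),W(545,235)]; ss=[A(430,352),A(391,388),A(342,340),A(380,308)]
wl=[W(92,102),W(270,115),W(243,485),W(87,475)]; sl=[A(513,218),A(474,262),A(375,188),A(413,150)]
for n,ww,sc,h in(('small',ws,ss,.034),('large',wl,sl,.03)):
    Q=[]
    for a,b in zip(ww,sc): x,e=tri([(w,*a),(s,*b)]);print(n,x.round(4),round(e[0],4))
    for k,(dd,pts) in(('w',(w,ww)),('s',(s,sc))):
        Q=np.array([onz(dd,*p,h) for p in pts]);L=[np.linalg.norm(Q[i]-Q[i-1]) for i in range(4)]
        print(k,Q.mean(0).round(4),'sides',np.round(L,4),'az long',[np.degrees(np.arctan2(*(v[1::-1]))).round(1) for v in (Q[0]-Q[3],Q[1]-Q[2])])
```

```text
bar [ 0.4502 -0.0999  0.105 ] [ 0.4551 -0.2186  0.105 ] 0.11878416634784013 [ 0.4527 -0.1593  0.105 ] 2.3487949047537127
bar [ 0.4502 -0.0996  0.11  ] [ 0.455  -0.2163  0.11  ] 0.11677518531434367 [ 0.4526 -0.1579  0.11  ] 2.3487949047537056
bar [ 0.4502 -0.0993  0.115 ] [ 0.4549 -0.2139  0.115 ] 0.1147662042808472 [ 0.4526 -0.1566  0.115 ] 2.348794904753698
fl [ 0.4534 -0.0127  0.074 ]
rl [ 0.6141 -0.0056  0.074 ]
fr [ 0.4663 -0.3037  0.074 ]
rr [ 0.6282 -0.2753  0.074 ]
front len 0.29132575237505987 yaw 2.5390629027872587 left len 0.16081977749812373
rear yaw 2.9900434951938824
bar+y [ 0.4503 -0.1015  0.1113] [0.002  0.002  0.0015]
bar-y [ 0.454  -0.2169  0.1095] [0.0011 0.0027 0.0016]
fl [ 0.4522 -0.0145  0.074 ] [0.0021 0.0024 0.0013]
rl [ 0.6146 -0.0061  0.0697] [0.0019 0.0051 0.0036]
fr [ 0.4661 -0.3036  0.0734] [0.0005 0.0009 0.0006]
small [0.4251 0.3026 0.0315] 0.0006
small [0.434  0.3396 0.0314] 0.0007
small [0.4821 0.3267 0.0329] 0.0009
small [0.4728 0.2899 0.0302] 0.0002
w [0.4539 0.3146 0.034 ] sides [0.0484 0.0378 0.0498 0.0388] az long [np.float64(164.3), np.float64(165.4)]
s [0.4523 0.3157 0.034 ] sides [0.0493 0.038  0.0501 0.0363] az long [np.float64(166.3), np.float64(164.3)]
large [0.428  0.1745 0.0321] 0.0001
large [0.4355 0.2197 0.0263] 0.0002
large [0.5352 0.1992 0.0233] 0.0008
large [0.5269 0.1564 0.0288] 0.0008
w [0.4813 0.1879 0.03  ] sides [0.1009 0.0465 0.1008 0.044 ] az long [np.float64(170.2), np.float64(168.8)]
s [0.4801 0.1887 0.03  ] sides [0.0984 0.0493 0.0988 0.0466] az long [np.float64(170.6), np.float64(169.0)]
```

>>> carry_out(deltas=[[[0,-0.0015,0.01,0,0,0],[0,0,0.015,0,0,0],[0,0,0.015,0,0,0],[0,0,0.015,0,0,0],[0,0,0.015,0,0,0],[0,0,0.015,0,0,0],[0,0,0.015,0,0,0],[0,0,0.01,0,0,0],[0,0,0.01,0,0,0],[0,0,0.01,0,0,0],[0,0,0,0,0,0]]])

```text
clock: 5.3
eef_pos: [0.4533, -0.1606, 0.2885]
eef_rot: [0.69, 0.724, -0.0, -0.001]
ft_force: [0.1, 0.6, 0.7]
width: 0.426
```

Run:
```python
from h import *
d=shot('wrist','wrist3');shot('side','side3');pose()
b=cv2.imread('pics/side3.png');cv2.imwrite('pics/side3c.png',cv2.resize(b[130:330,200:420],None,fx=3,fy=3,interpolation=3))
```

```text
t 5.4 p [ 0.4538 -0.161   0.2898] az 92.75 zdir [ 0.  0. -1.] F [ 0.4 -0.6  0.3] w 39.7 q [-0.49  0.23  1.88  0.    1.03 -0.53]
```

View pics/side3c.png

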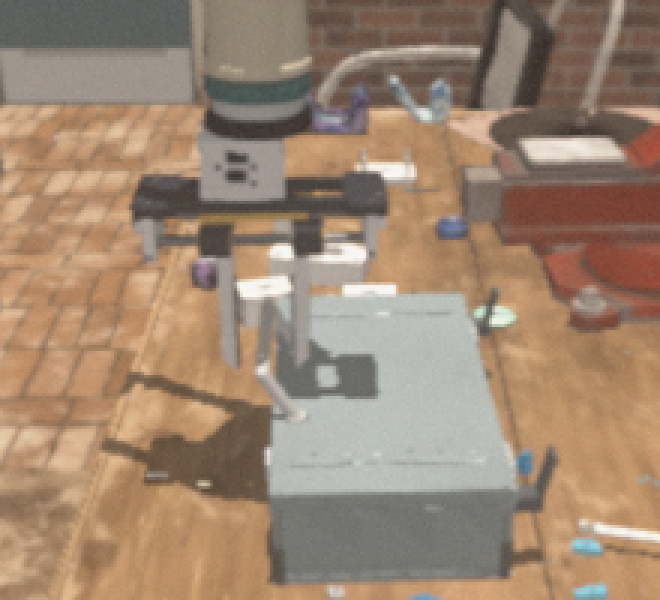

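View pics/wrist3.png

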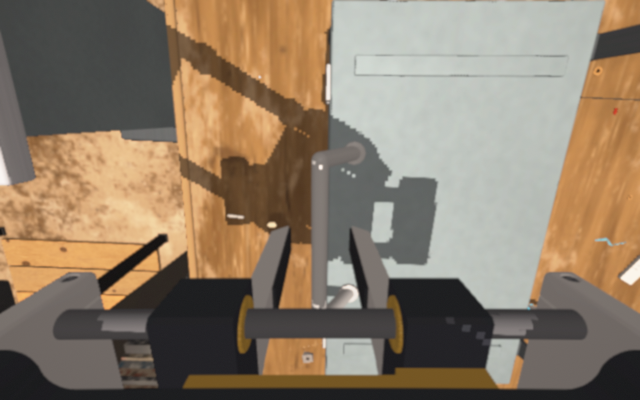

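The bar stands at the middle between the fingers (column 320 in the wrist view). I'll close now.

>>> carry_out(deltas=[[[0,0,0,0,0,0],[0,0,0,0,0,0],[0,0,0,0,0,0],[0,0,0,0,0,0],[0,0,0,0,0,0],[0,0,0,0,0,0],[0,0,0,0,0,0]]], grip=0.0)

```text
clock: 6.1
eef_pos: [0.4529, -0.1611, 0.29]
eef_rot: [0.69, 0.724, -0.001, -0.001]
ft_force: [-4.9, -1.6, 5.7]
width: 0.092
```

Run:
```python
from h import *
pose()
# arc steps: forward dir = case x (yaw 2.6deg); tool az 92.7 => tool y = +(sin,-cos)
yaw=np.radians(2.6);c=np.array([np.cos(yaw),np.sin(yaw),0]);R=Raz(92.7)
r=np.hypot(.17,.05);f0=np.arctan2(.05,.17)
th=np.concatenate([np.linspace(0,1.8,41)])
P=[-r*np.cos(t+f0)*c+np.array([0,0,r*np.sin(t+f0)]) for t in th]
for i in range(40): print(i,th[i+1].round(3),(R.T@(P[i+1]-P[i])).round(4))
```

```text
t 6.1 p [ 0.4529 -0.1611  0.29  ] az 92.76 zdir [-0.002 -0.    -1.   ] F [-4.9 -1.6  5.7] w 8.7 q [-0.49  0.23  1.88 -0.    1.03 -0.53]
0 0.045 [-0.      0.0024 -0.0076]
1 0.09 [-0.      0.0028 -0.0075]
2 0.135 [-0.      0.0031 -0.0073]
3 0.18 [-0.      0.0034 -0.0072]
4 0.225 [-0.      0.0037 -0.007 ]
5 0.27 [-0.      0.0041 -0.0069]
6 0.315 [-0.      0.0044 -0.0067]
7 0.36 [-0.      0.0047 -0.0065]
8 0.405 [-0.      0.0049 -0.0063]
9 0.45 [-0.      0.0052 -0.006 ]
10 0.495 [-0.      0.0055 -0.0058]
11 0.54 [-0.      0.0057 -0.0055]
12 0.585 [-0.      0.006  -0.0053]
13 0.63 [-0.      0.0062 -0.005 ]
14 0.675 [-0.      0.0064 -0.0047]
15 0.72 [-0.      0.0066 -0.0044]
16 0.765 [-0.      0.0068 -0.0041]
17 0.81 [-0.      0.007  -0.0038]
18 0.855 [-0.      0.0072 -0.0035]
19 0.9 [-0.      0.0073 -0.0032]
20 0.945 [-0.      0.0075 -0.0028]
21 0.99 [-0.      0.0076 -0.0025]
22 1.035 [-0.      0.0077 -0.0021]
23 1.08 [-0.      0.0078 -0.0018]
24 1.125 [-0.      0.0078 -0.0014]
25 1.17 [-0.      0.0079 -0.0011]
26 1.215 [-0.      0.0079 -0.0007]
27 1.26 [-0.      0.008  -0.0004]
28 1.305 [-0.     0.008 -0.   ]
29 1.35 [-0.      0.008   0.0003]
30 1.395 [-0.      0.0079  0.0007]
31 1.44 [-0.      0.0079  0.0011]
32 1.485 [-0.      0.0078  0.0014]
33 1.53 [-0.      0.0078  0.0018]
34 1.575 [-0.      0.0077  0.0021]
35 1.62 [-0.      0.0076  0.0025]
36 1.665 [-0.      0.0075  0.0028]
37 1.71 [-0.      0.0073  0.0031]
38 1.755 [-0.      0.0072  0.0035]
39 1.8 [-0.      0.007   0.0038]
```

>>> carry_out(deltas=[[[0,0.0024,-0.0076,0,0,0],[0,0.0028,-0.0075,0,0,0],[0,0.0031,-0.0073,0,0,0],[0,0.0034,-0.0072,0,0,0],[0,0.0037,-0.007,0,0,0],[0,0.0041,-0.0069,0,0,0],[0,0.0044,-0.0067,0,0,0],[0,0.0047,-0.0065,0,0,0],[0,0.0049,-0.0063,0,0,0],[0,0.0052,-0.006,0,0,0]]])

```text
clock: 7.1
eef_pos: [0.4908, -0.1595, 0.3592]
eef_rot: [0.69, 0.724, -0.002, -0.002]
ft_force: [-8.9, -3.6, 3.6]
width: 0.095
```

Run:
```python
from h import *
shot('side','side4');pose()
b=cv2.imread('pics/side4.png');cv2.imwrite('pics/side4c.png',cv2.resize(b[100:330,200:420],None,fx=2.5,fy=2.5,interpolation=3))
```

```text
t 7.15 p [ 0.4915 -0.1594  0.3603] az 92.77 zdir [-0.005 -0.001 -1.   ] F [-9.2 -2.1  5.7] w 9.0 q [-0.45  0.22  1.7  -0.    1.23 -0.49]
```

View pics/side4c.png

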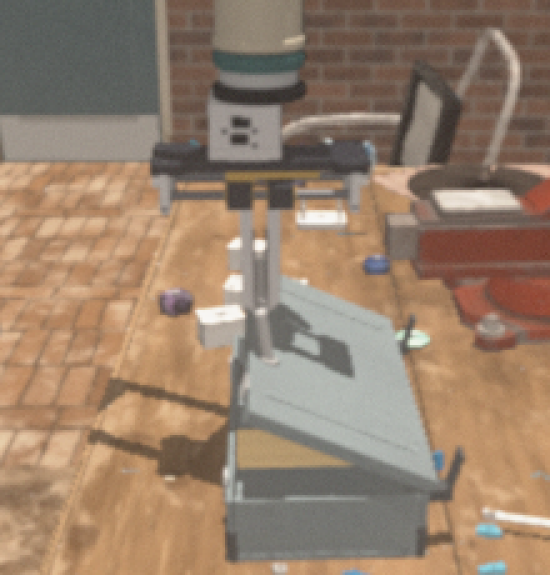

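>>> carry_out(deltas=[[[0,0.0055,-0.0058,0,0,0],[0,0.0057,-0.0055,0,0,0],[0,0.006,-0.0053,0,0,0],[0,0.0062,-0.005,0,0,0],[0,0.0064,-0.0047,0,0,0],[0,0.0066,-0.0044,0,0,0],[0,0.0068,-0.0041,0,0,0],[0,0.007,-0.0038,0,0,0],[0,0.0072,-0.0035,0,0,0],[0,0.0073,-0.0032,0,0,0]]])

```text
clock: 8.15
eef_pos: [0.5568, -0.1566, 0.406]
eef_rot: [0.69, 0.724, -0.001, 0.001]
ft_force: [-4.1, -2.7, 4.8]
width: 0.094
```

>>> carry_out(deltas=[[[0,0.0075,-0.0028,0,0,0],[0,0.0076,-0.0025,0,0,0],[0,0.0077,-0.0021,0,0,0],[0,0.0078,-0.0018,0,0,0],[0,0.0078,-0.0014,0,0,0],[0,0.0079,-0.0011,0,0,0],[0,0.0079,-0.0007,0,0,0],[0,0.008,-0.0004,0,0,0],[0,0.008,0,0,0,0],[0,0.008,0.0003,0,0,0]]])

```text
clock: 9.15
eef_pos: [0.636, -0.1532, 0.4166]
eef_rot: [0.69, 0.724, -0.0, 0.001]
ft_force: [-2.5, -5.9, 3.2]
width: 0.096
```

Run:
```python
from h import *
shot('side','side5');pose()
b=cv2.imread('pics/side5.png');cv2.imwrite('pics/side5c.png',cv2.resize(b[100:330,200:420],None,fx=2.5,fy=2.5,interpolation=3))
```

```text
t 9.2 p [ 0.6373 -0.1531  0.4165] az 92.73 zdir [ 0.003 -0.002 -1.   ] F [ 0.9 -4.6  2.5] w 9.3 q [-0.34  0.39  1.3  -0.    1.44 -0.39]
```

View pics/side5c.png

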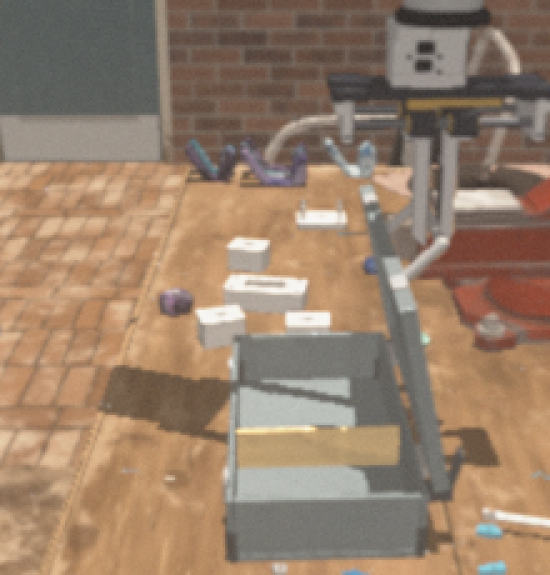

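>>> carry_out(deltas=[[[0,0.0079,0.0007,0,0,0],[0,0.0079,0.0011,0,0,0],[0,0.0078,0.0014,0,0,0],[0,0.0078,0.0018,0,0,0],[0,0.0077,0.0021,0,0,0],[0,0.0076,0.0025,0,0,0],[0,0.0075,0.0028,0,0,0],[0,0.0037,0.0015,0,0,0],[0,0.0036,0.0016,0,0,0],[0,0.0036,0.0017,0,0,0],[0,0.0036,0.0018,0,0,0],[0,0.0035,0.0019,0,0,0],[0,0.0035,0.0019,0,0,0],[0,0,0,0,0,0]]])

```text
clock: 10.6
eef_pos: [0.7115, -0.1494, 0.3932]
eef_rot: [0.69, 0.724, 0.0, 0.001]
ft_force: [-0.5, -5.6, -0.2]
width: 0.095
```

Run:
```python
from h import *
pose()
```

```text
t 10.6 p [ 0.7115 -0.1494  0.3932] az 92.72 zdir [ 0.001 -0.001 -1.   ] F [-0.5 -5.6 -0.2] w 9.0 q [-0.3   0.51  1.15 -0.    1.47 -0.35]
```

>>> carry_out(deltas=[[[0,0.0023,0.0013,0,0,0],[0,0.0022,0.0013,0,0,0],[0,0,0,0,0,0]]])

```text
clock: 10.9
eef_pos: [0.7146, -0.1492, 0.3916]
eef_rot: [0.69, 0.724, -0.001, -0.0]
ft_force: [-3.6, -5.3, 3.4]
width: 0.099
```

>>> carry_out(deltas=[[[0,0.0015,0.001,0,0,0],[0,0,0,0,0,0]]])

```text
clock: 11.1
eef_pos: [0.715, -0.1492, 0.3915]
eef_rot: [0.69, 0.724, -0.002, -0.001]
ft_force: [-7.0, -5.4, 7.1]
width: 0.097
```

>>> carry_out(deltas=[[[0,0,0,0,0,0],[0,0,0,0,0,0],[0,0,0,0,0,0],[0,0,-0.005,0,0,0],[0,0,-0.015,0,0,0],[0,0,-0.02,0,0,0],[0,0,-0.02,0,0,0]]], grip=0.026)

```text
clock: 11.8
eef_pos: [0.7169, -0.148, 0.4508]
eef_rot: [0.69, 0.724, 0.0, -0.0]
ft_force: [-0.2, 0.5, -0.1]
width: 0.274
```

Run:
```python
from h import *
shot('side','side6');pose()
b=cv2.imread('pics/side6.png');cv2.imwrite('pics/side6c.png',cv2.resize(b[100:330,200:420],None,fx=2.5,fy=2.5,interpolation=3))
```

```text
t 11.85 p [ 0.7172 -0.1481  0.4551] az 92.77 zdir [ 0.007 -0.001 -1.   ] F [ 0.9 -0.   2.6] w 26.0 q [-0.3   0.5   1.02  0.    1.61 -0.35]
```

View pics/side6c.png

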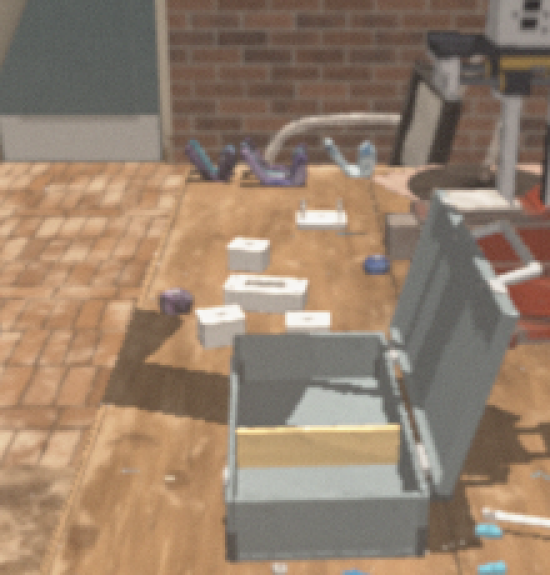

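Run:
```python
from h import *
plan([.60,-.14,.47],175,13)
```

```text
from [ 0.7172 -0.1481  0.4551] N 13 row [0.0069, -0.007, -0.0012] [0.02, 0.03, -6.33]
```

>>> carry_out(deltas=[[[0.0069,-0.007,-0.0012,0,0,-6.33],[0.0069,-0.007,-0.0012,0,0,-6.33],[0.0069,-0.007,-0.0012,0,0,-6.33],[0.0069,-0.007,-0.0012,0,0,-6.33],[0.0069,-0.007,-0.0012,0,0,-6.33],[0.0069,-0.007,-0.0012,0,0,-6.33],[0.0069,-0.007,-0.0012,0,0,-6.33],[0.0069,-0.007,-0.0012,0,0,-6.33],[0.0069,-0.007,-0.0012,0,0,-6.33],[0.0069,-0.007,-0.0012,0,0,-6.33],[0.0069,-0.007,-0.0012,0,0,-6.33],[0.0069,-0.007,-0.0012,0,0,-6.33],[0.0069,-0.007,-0.0012,0,0,-6.33],[0,0,0,0,0,0]]], grip=0.07)

```text
clock: 13.25
eef_pos: [0.5992, -0.1407, 0.466]
eef_rot: [0.044, 0.999, 0.0, 0.0]
ft_force: [-0.1, 0.1, 0.0]
width: 0.75
```

Run:
```python
from h import *
shot('wrist','wrist7');pose()
plan([.4805,.1885,.40],169.7,16)
```

```text
t 13.3 p [ 0.5996 -0.1405  0.4659] az 174.88 zdir [ 0.001  0.001 -1.   ] F [-0.2  0.4 -0.1] w 70.1 q [-0.34  0.31  1.3   0.    1.53 -1.82]
from [ 0.5996 -0.1405  0.4659] N 16 row [0.0101, 0.0194, 0.0041] [0.0, 0.0, 0.32]
```

View pics/wrist7.png

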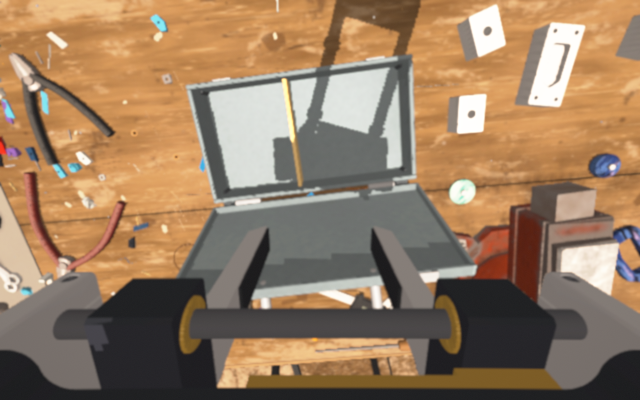

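Run:
```python
import cv2
a=cv2.imread('pics/wrist7.png')
cv2.imwrite('pics/w7c.png',cv2.resize(a[45:215,180:425],None,fx=3.2,fy=3.2,interpolation=3))
```

```text
(no output)
```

View pics/w7c.png

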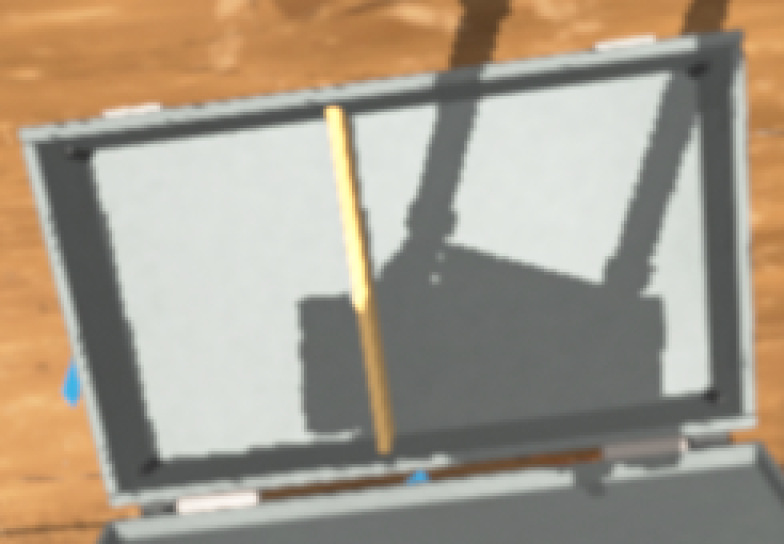

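>>> carry_out(deltas=[[[0.0101,0.0194,0.0041,0,0,0.32],[0.0101,0.0194,0.0041,0,0,0.32],[0.0101,0.0194,0.0041,0,0,0.32],[0.0101,0.0194,0.0041,0,0,0.32],[0.0101,0.0194,0.0041,0,0,0.32],[0.0101,0.0194,0.0041,0,0,0.32],[0.0101,0.0194,0.0041,0,0,0.32],[0.0101,0.0194,0.0041,0,0,0.32],[0.0101,0.0194,0.0041,0,0,0.32],[0.0101,0.0194,0.0041,0,0,0.32],[0.0101,0.0194,0.0041,0,0,0.32],[0.0101,0.0194,0.0041,0,0,0.32],[0.0101,0.0194,0.0041,0,0,0.32],[0.0101,0.0194,0.0041,0,0,0.32],[0.0101,0.0194,0.0041,0,0,0.32],[0.0101,0.0194,0.0041,0,0,0.32],[0,0,0,0,0,0]]])

```text
clock: 15.0
eef_pos: [0.4787, 0.1901, 0.3996]
eef_rot: [0.087, 0.996, 0.001, -0.001]
ft_force: [1.2, -0.0, -0.9]
width: 0.745
```

Run:
```python
from h import *
shot('wrist','wrist8');pose()
```

```text
t 15.05 p [0.4792 0.1891 0.3999] az 169.97 zdir [-0.  0. -1.] F [ 0.4 -0.4  0.1] w 70.4 q [ 0.24  0.19  1.64  0.    1.32 -1.16]
```

View pics/wrist8.png

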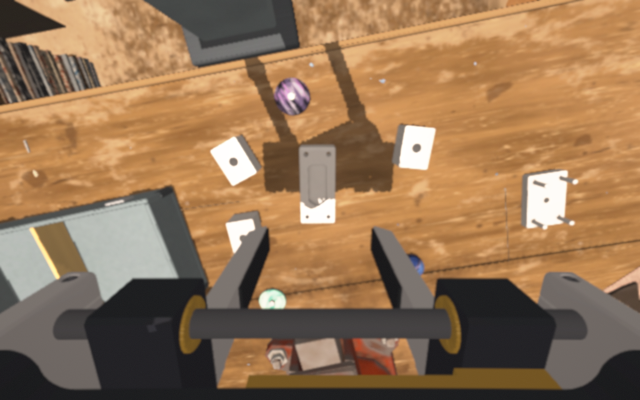

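Run:
```python
import cv2
a=cv2.imread('pics/wrist8.png')
cv2.imwrite('pics/w8c.png',cv2.resize(a[110:235,285:445],None,fx=4.8,fy=4.8,interpolation=3))
from h import *
w=load('wrist7')
W=lambda x,y:(180+x/3.2,45+y/3.2)
P={}
for k,p,z in [('fl',(743,33),.06),('fr',(22,132),.06),('rr',(113,503),.06),('rl',(757,428),.06),('dF',(334,107),.045),('dR',(384,452),.045),('floor fr',(92,153),.005),('floor fl',(703,68),.005),('floor rl',(712,393),.005),('floor rr',(148,464),.005)]:
    P[k]=onz(w,*W(*p),z);print(k,P[k].round(4))
f=P['fl']-P['fr'];print(np.linalg.norm(f),np.degrees(np.arctan2(-f[0],f[1])))
f=P['dR']-P['dF'];print('div',np.linalg.norm(f),np.degrees(np.arctan2(f[1],f[0])))
f=P['rl']-P['rr'];print('rear',np.linalg.norm(f),np.degrees(np.arctan2(-f[0],f[1])))
print('outer c',np.mean([P[k] for k in('fl','fr','rl','rr')],0),'floor c',np.mean([P[k] for k in P if 'floor' in k],0))
```

```text
fl [ 0.456  -0.0127  0.06  ]
fr [ 0.4668 -0.2993  0.06  ]
rr [ 0.6229 -0.2931  0.06  ]
rl [ 0.6139 -0.0058  0.06  ]
dF [ 0.4664 -0.1758  0.045 ]
dR [ 0.6138 -0.1711  0.045 ]
floor fr [ 0.4711 -0.293   0.005 ]
floor fl [ 0.4599 -0.0132  0.005 ]
floor rl [ 0.6079 -0.0099  0.005 ]
floor rr [ 0.619  -0.2943  0.005 ]
0.28685874371168746 2.145410484708379
div 0.14749720270066743 1.83434524937832
rear 0.28746667974756573 1.7833871784235455
outer c [ 0.53989551 -0.15274709  0.06      ] floor c [ 0.53947286 -0.1525762   0.005     ]
```

View pics/w8c.png

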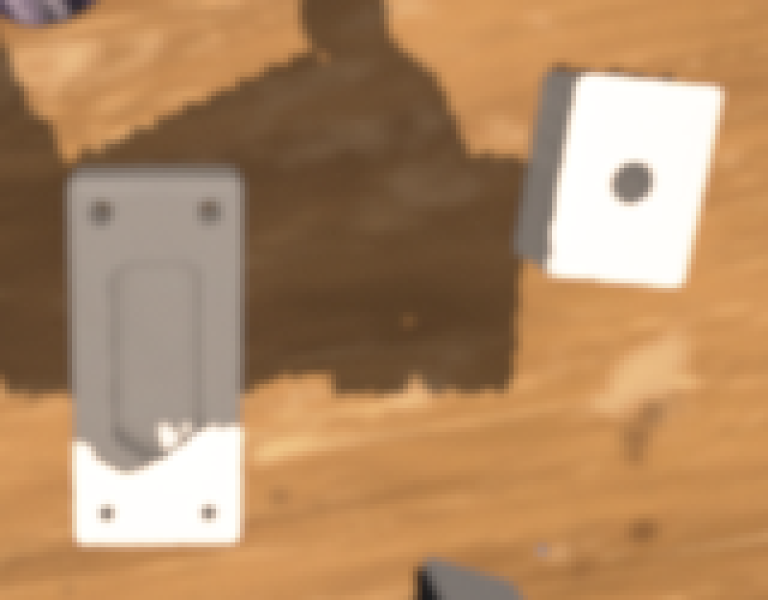

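Run:
```python
from h import *
w7=load('wrist7');w8=load('wrist8');w1=load('wrist1');d=load('side6')
S=lambda x,y:(200+x/2.5,100+y/2.5)
W=lambda x,y:(180+x/3.2,45+y/3.2)
for n,a,b in [('divF',(334,107),(237,432)),('divR',(384,452),(398,428)),('rim fr',(22,132),(228,498)),('rim rr',(113,503),(426,498)),('rim fl',(743,33),(234,335)),('floor fl?',(703,68),(243,378))]:
    x,e=tri([(w7,*W(*a)),(d,*S(*b))]);print(n,x.round(4),np.round(e[0],4))
V=lambda x,y:(285+x/4.8,110+y/4.8);U=lambda x,y:(235+x/4.8,90+y/4.8)
L8=[V(67,167),V(243,167),V(240,545),V(76,545)];L1=[U(92,102),U(270,115),U(243,485),U(87,475)]
S8=[V(577,72),V(723,87),V(685,287),V(548,275)];S1=[U(585,45),U(730,68),U(687,262),U(545,235)]
for n,a,b,h in(('large',L8,L1,.03),('small',S8,S1,.034)):
    for p,q in zip(a,b): x,e=tri([(w8,*p),(w1,*q)]);print(n,x.round(4),round(e[0],4))
    Q=np.array([onz(w8,*p,h) for p in a]);print(Q.mean(0).round(4),[np.linalg.norm(Q[i]-Q[i-1]).round(4) for i in range(4)],[np.degrees(np.arctan2(*(v[1::-1]))).round(1) for v in (Q[0]-Q[3],Q[1]-Q[2])])
pose();plan([.4805,.188,.20],169.6,14)
```

```text
divF [ 0.4669 -0.1763  0.0402] 0.0012
divR [ 0.6146 -0.1715  0.041 ] 0.0001
rim fr [ 0.4674 -0.2999  0.0586] 0.0008
rim rr [ 0.6241 -0.2953  0.0547] 0.0002
rim fl [ 0.4557 -0.0111  0.0547] 0.0004
floor fl? [ 0.4623 -0.0131  0.0043] 0.0024
large [0.4274 0.1729 0.0231] 0.0005
large [0.4354 0.2187 0.0184] 0.0002
large [0.5326 0.2013 0.0382] 0.0005
large [0.5278 0.1565 0.03  ] 0.0006
[0.4813 0.1872 0.03  ] [np.float64(0.1034), np.float64(0.045), np.float64(0.1034), np.float64(0.0454)] [np.float64(170.1), np.float64(170.4)]
small [0.4256 0.3025 0.0357] 0.0003
small [0.4351 0.3391 0.0336] 0.0005
small [0.4834 0.326  0.035 ] 0.0009
small [0.4714 0.2879 0.0484] 0.0004
[0.4551 0.3147 0.034 ] [np.float64(0.0509), np.float64(0.0367), np.float64(0.0504), np.float64(0.0358)] [np.float64(166.4), np.float64(165.4)]
t 15.05 p [0.4792 0.1891 0.3999] az 169.97 zdir [-0.  0. -1.] F [ 0.4 -0.4  0.1] w 70.4 q [ 0.24  0.19  1.64  0.    1.32 -1.16]
from [0.4792 0.1891 0.3999] N 14 row [-0.0001, -0.0001, 0.0143] [0.0, -0.0, 0.03]
```

>>> carry_out(deltas=[[[-0.002,-0.001,0.01,0,0,0],[0,0,0.018,0,0,0],[0,0,0.018,0,0,0],[0,0,0.018,0,0,0],[0,0,0.018,0,0,0],[0,0,0.018,0,0,0],[0,0,0.018,0,0,0],[0,0,0.018,0,0,0],[0,0,0.018,0,0,0],[0,0,0.014,0,0,0],[0,0,0.01,0,0,0],[0,0,0.01,0,0,0],[0,0,0.007,0,0,0],[0,0,0,0,0,0]]])

```text
clock: 16.45
eef_pos: [0.481, 0.1863, 0.2044]
eef_rot: [0.088, 0.996, -0.0, -0.001]
ft_force: [0.3, 0.7, 0.2]
width: 0.745
```

>>> carry_out(deltas=[[[0,0,0,0,0,0],[0,0,0,0,0,0],[0,0,0,0,0,0],[0,0,0,0,0,0],[0,0,0,0,0,0],[0,0,0,0,0,0]]], grip=0.0)

```text
clock: 17.05
eef_pos: [0.4814, 0.1867, 0.2058]
eef_rot: [0.088, 0.996, 0.0, 0.001]
ft_force: [-0.7, 0.9, 4.0]
width: 0.475
```

>>> carry_out(deltas=[[[0,0,-0.003,0,0,0],[0,0,-0.007,0,0,0],[0,0,-0.01,0,0,0],[0,0,-0.01,0,0,0],[0,0,0,0,0,0]]])

```text
clock: 17.55
eef_pos: [0.4818, 0.1867, 0.2369]
eef_rot: [0.088, 0.996, 0.001, 0.002]
ft_force: [1.1, 0.2, -6.5]
width: 0.475
```

Run:
```python
from h import *
shot('wrist','wrist9');shot('side','side9');pose()
b=cv2.imread('pics/side9.png');cv2.imwrite('pics/side9c.png',cv2.resize(b[130:290,220:400],None,fx=3.3,fy=3.3,interpolation=3))
```

```text
t 17.65 p [0.4812 0.1866 0.2358] az 169.91 zdir [ 0.001  0.    -1.   ] F [-0.2 -0.4 -7.9] w 44.7 q [ 0.24  0.34  1.88  0.    0.92 -1.16]
```

View pics/wrist9.png

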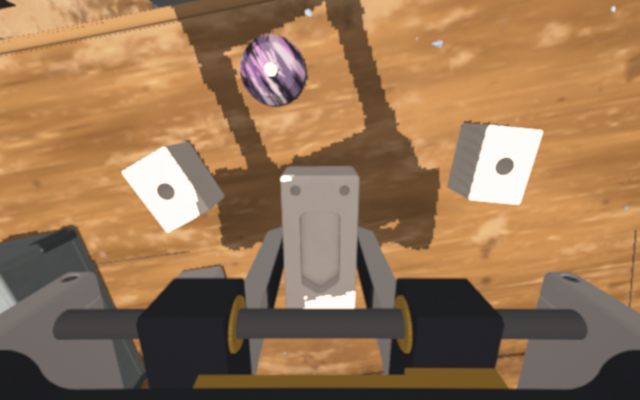

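View pics/side9c.png

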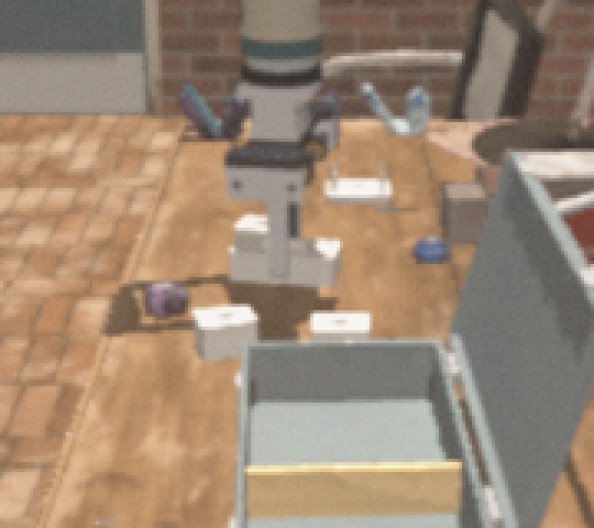

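Run:
```python
from h import *
s=manip.sense()['eef_pos'];plan([.538,-.092,.31],182.2,15,start=(s+[0,0,.074],169.9))
```

```text
from [0.4812 0.1866 0.3098] N 15 row [-0.0052, -0.0183, -0.0] [0.0, 0.0, -0.82]
```

>>> carry_out(deltas=[[[0,0,-0.016,0,0,0],[0,0,-0.02,0,0,0],[0,0,-0.02,0,0,0],[0,0,-0.018,0,0,0],[-0.0052,-0.0183,0,0,0,-0.82],[-0.0052,-0.0183,0,0,0,-0.82],[-0.0052,-0.0183,0,0,0,-0.82],[-0.0052,-0.0183,0,0,0,-0.82],[-0.0052,-0.0183,0,0,0,-0.82],[-0.0052,-0.0183,0,0,0,-0.82],[-0.0052,-0.0183,0,0,0,-0.82],[-0.0052,-0.0183,0,0,0,-0.82],[-0.0052,-0.0183,0,0,0,-0.82],[-0.0052,-0.0183,0,0,0,-0.82],[-0.0052,-0.0183,0,0,0,-0.82],[-0.0052,-0.0183,0,0,0,-0.82],[-0.0052,-0.0183,0,0,0,-0.82],[-0.0052,-0.0183,0,0,0,-0.82],[-0.0052,-0.0183,0,0,0,-0.82],[0,0,0,0,0,0]]])

```text
clock: 19.65
eef_pos: [0.5387, -0.0947, 0.3087]
eef_rot: [-0.018, 1.0, -0.001, 0.0]
ft_force: [0.2, -0.5, -6.4]
width: 0.479
```

Run:
```python
from h import *
shot('wrist','wrist10');pose()
```

```text
t 19.7 p [ 0.538  -0.0935  0.3086] az -177.91 zdir [-0.001  0.    -1.   ] F [-0.6  0.1 -6.1] w 44.6 q [-0.3   0.3   1.72  0.    1.12 -1.91]
```

View pics/wrist10.png

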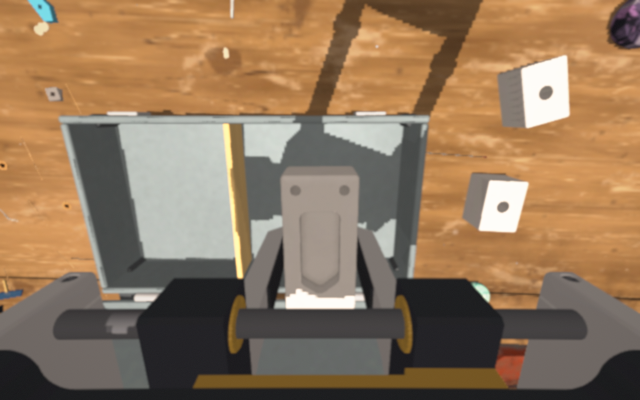

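>>> carry_out(deltas=[[[0,0,0.008,0,0,0],[0,0,0.014,0,0,0],[0,0,0.014,0,0,0],[0,0,0.014,0,0,0],[0,0,0.012,0,0,0],[0,0,0.01,0,0,0],[0,0,0.008,0,0,0],[0,0,0.006,0,0,0],[0,0,0.004,0,0,0],[0,0,0.003,0,0,0],[0,0,0.002,0,0,0],[0,0,0,0,0,0]]])

```text
clock: 20.9
eef_pos: [0.538, -0.0926, 0.2142]
eef_rot: [-0.019, 1.0, 0.0, 0.0]
ft_force: [-0.6, -0.7, -7.9]
width: 0.473
```

>>> carry_out(deltas=[[[0,0,0.001,0,0,0],[0,0,0.001,0,0,0],[0,0,0,0,0,0]]])

```text
clock: 21.2
eef_pos: [0.538, -0.0925, 0.2123]
eef_rot: [-0.019, 1.0, 0.0, 0.0]
ft_force: [0.7, 0.5, -8.1]
width: 0.477
```

>>> carry_out(deltas=[[[0,0,0.001,0,0,0],[0,0,0.0007,0,0,0],[0,0,0,0,0,0]]])

```text
clock: 21.5
eef_pos: [0.538, -0.0925, 0.2118]
eef_rot: [-0.019, 1.0, -0.0, 0.0]
ft_force: [-3.6, 0.1, 5.1]
width: 0.477
```

>>> carry_out(deltas=[[[0,0,0.0005,0,0,0],[0,0,0,0,0,0]]])

```text
clock: 21.7
eef_pos: [0.538, -0.0925, 0.2117]
eef_rot: [-0.019, 1.0, -0.0, 0.0]
ft_force: [-3.5, 0.5, 9.3]
width: 0.473
```

>>> carry_out(deltas=[[[0,0,0,0,0,0],[0,0,0,0,0,0],[0,0,0,0,0,0],[0,0,-0.005,0,0,0],[0,0,-0.015,0,0,0],[0,0,-0.02,0,0,0],[0,0,-0.02,0,0,0],[0,0,-0.02,0,0,0],[0,0,-0.02,0,0,0],[0,0,-0.02,0,0,0]]], grip=0.066)

```text
clock: 22.7
eef_pos: [0.538, -0.0925, 0.3311]
eef_rot: [-0.019, 1.0, -0.0, 0.0]
ft_force: [0.1, -1.2, -1.4]
width: 0.701
```

Run:
```python
from h import *
shot('wrist','wrist11');pose();plan([.4545,.3147,.33],165.8,19)
```

```text
t 22.75 p [ 0.539  -0.0928  0.3344] az -177.79 zdir [ 0.007 -0.002 -1.   ] F [ 0.8 -1.3  2. ] w 66.1 q [-0.3   0.28  1.68  0.    1.17 -1.91]
from [ 0.539  -0.0928  0.3344] N 19 row [0.0065, 0.021, 0.0002] [-0.0, 0.02, 0.86]
```

View pics/wrist11.png

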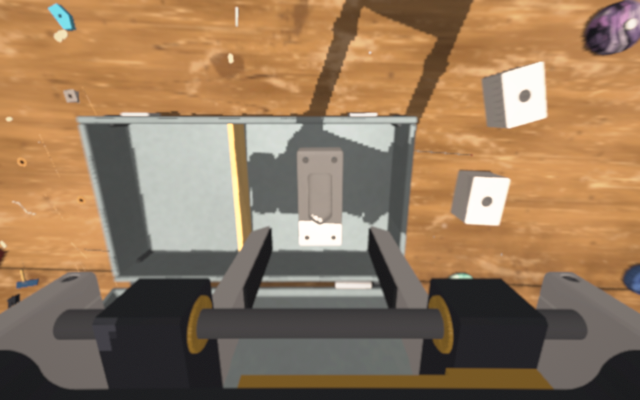

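>>> carry_out(deltas=[[[0.0065,0.021,0.0002,0,0,0.86],[0.0065,0.021,0.0002,0,0,0.86],[0.0065,0.021,0.0002,0,0,0.86],[0.0065,0.021,0.0002,0,0,0.86],[0.0065,0.021,0.0002,0,0,0.86],[0.0065,0.021,0.0002,0,0,0.86],[0.0065,0.021,0.0002,0,0,0.86],[0.0065,0.021,0.0002,0,0,0.86],[0.0065,0.021,0.0002,0,0,0.86],[0.0065,0.021,0.0002,0,0,0.86],[0.0065,0.021,0.0002,0,0,0.86],[0.0065,0.021,0.0002,0,0,0.86],[0.0065,0.021,0.0002,0,0,0.86],[0.0065,0.021,0.0002,0,0,0.86],[0.0065,0.021,0.0002,0,0,0.86],[0.0065,0.021,0.0002,0,0,0.86],[0.0065,0.021,0.0002,0,0,0.86],[0.0065,0.021,0.0002,0,0,0.86],[0.0065,0.021,0.0002,0,0,0.86],[0,0,0,0,0,0]]])

```text
clock: 24.75
eef_pos: [0.4537, 0.3171, 0.3258]
eef_rot: [0.122, 0.993, 0.001, 0.0]
ft_force: [-0.2, -0.5, -0.5]
width: 0.707
```

Run:
```python
from h import *
shot('wrist','wrist12');pose();plan([.4545,.3147,.206],165.8,10)
```

```text
t 24.8 p [0.4536 0.3159 0.3257] az 166.0 zdir [-0. -0. -1.] F [ 0.1 -0.1  0.3] w 65.9 q [ 0.48  0.3   1.68 -0.    1.17 -0.84]
from [0.4536 0.3159 0.3257] N 10 row [-0.0001, -0.0001, 0.012] [-0.0, -0.0, 0.02]
```

View pics/wrist12.png

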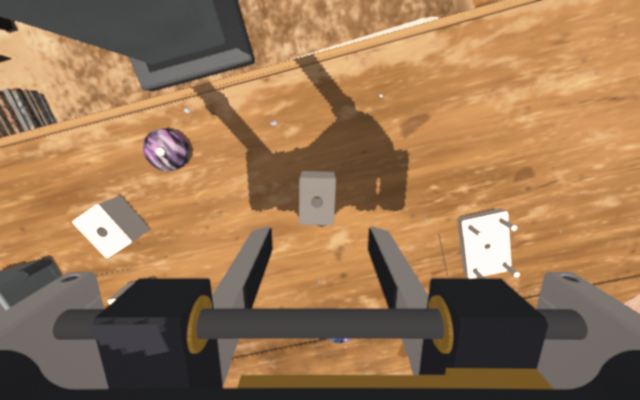

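>>> carry_out(deltas=[[[-0.001,-0.001,0.01,0,0,0],[0,0,0.018,0,0,0],[0,0,0.018,0,0,0],[0,0,0.018,0,0,0],[0,0,0.018,0,0,0],[0,0,0.014,0,0,0],[0,0,0.01,0,0,0],[0,0,0.008,0,0,0],[0,0,0.004,0,0,0],[0,0,0.002,0,0,0],[0,0,0,0,0,0]]])

```text
clock: 25.9
eef_pos: [0.4547, 0.3139, 0.2064]
eef_rot: [0.123, 0.992, 0.0, 0.0]
ft_force: [1.2, 0.1, -0.3]
width: 0.702
```

>>> carry_out(deltas=[[[0,0,0,0,0,0],[0,0,0,0,0,0],[0,0,0,0,0,0],[0,0,0,0,0,0],[0,0,0,0,0,0],[0,0,0,0,0,0],[0,0,0,0,0,0]]], grip=0.0)

```text
clock: 26.6
eef_pos: [0.4546, 0.314, 0.2065]
eef_rot: [0.123, 0.992, 0.0, 0.0]
ft_force: [0.1, 0.6, 2.3]
width: 0.381
```

>>> carry_out(deltas=[[[0,0,-0.003,0,0,0],[0,0,-0.012,0,0,0],[0,0,-0.02,0,0,0],[0,0,-0.02,0,0,0],[0,0,-0.02,0,0,0],[0,0,-0.02,0,0,0],[0,0,-0.01,0,0,0],[0,0,0,0,0,0]]])

```text
clock: 27.4
eef_pos: [0.4548, 0.3141, 0.3129]
eef_rot: [0.123, 0.992, 0.001, 0.001]
ft_force: [0.6, 0.0, -3.8]
width: 0.381
```

Run:
```python
from h import *
shot('wrist','wrist13');pose();plan([.544,-.234,.315],182.2,20)
```

```text
t 27.45 p [0.4545 0.3139 0.3117] az 165.86 zdir [ 0.001  0.    -1.   ] F [ 0.4  0.1 -3.7] w 36.2 q [ 0.48  0.31  1.7   0.    1.13 -0.85]
from [0.4545 0.3139 0.3117] N 20 row [-0.0075, -0.0268, -0.0002] [0.0, 0.0, -0.82]
```

View pics/wrist13.png

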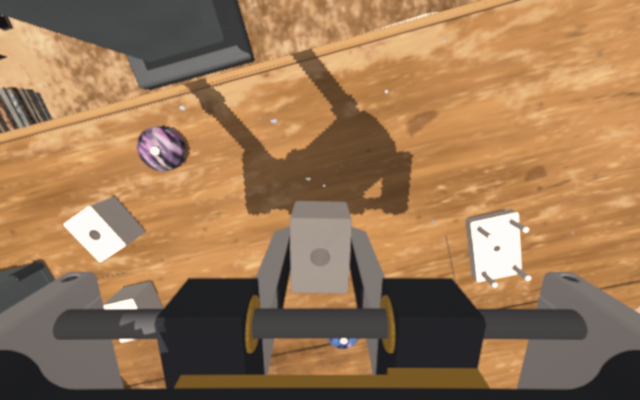

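>>> carry_out(deltas=[[[-0.0075,-0.0268,-0.0002,0,0,-0.82],[-0.0075,-0.0268,-0.0002,0,0,-0.82],[-0.0075,-0.0268,-0.0002,0,0,-0.82],[-0.0075,-0.0268,-0.0002,0,0,-0.82],[-0.0075,-0.0268,-0.0002,0,0,-0.82],[-0.0075,-0.0268,-0.0002,0,0,-0.82],[-0.0075,-0.0268,-0.0002,0,0,-0.82],[-0.0075,-0.0268,-0.0002,0,0,-0.82],[-0.0075,-0.0268,-0.0002,0,0,-0.82],[-0.0075,-0.0268,-0.0002,0,0,-0.82],[-0.0075,-0.0268,-0.0002,0,0,-0.82],[-0.0075,-0.0268,-0.0002,0,0,-0.82],[-0.0075,-0.0268,-0.0002,0,0,-0.82],[-0.0075,-0.0268,-0.0002,0,0,-0.82],[-0.0075,-0.0268,-0.0002,0,0,-0.82],[-0.0075,-0.0268,-0.0002,0,0,-0.82],[-0.0075,-0.0268,-0.0002,0,0,-0.82],[-0.0075,-0.0268,-0.0002,0,0,-0.82],[-0.0075,-0.0268,-0.0002,0,0,-0.82],[-0.0075,-0.0268,-0.0002,0,0,-0.82]]])

```text
clock: 29.45
eef_pos: [0.5438, -0.2344, 0.3135]
eef_rot: [-0.02, 1.0, 0.001, -0.001]
ft_force: [0.5, 0.8, -3.5]
width: 0.382
```

>>> carry_out(deltas=[[[0,0,0,0,0,0]]])

```text
clock: 29.55
eef_pos: [0.5449, -0.2368, 0.3136]
eef_rot: [-0.019, 1.0, -0.001, -0.0]
ft_force: [-0.2, -0.4, -4.4]
width: 0.383
```

Run:
```python
from h import *
shot('wrist','wrist14');pose();plan([.544,-.234,.22],182.2,10)
```

```text
t 29.6 p [ 0.5441 -0.2349  0.3135] az -177.87 zdir [-0.002  0.001 -1.   ] F [-0.2 -0.5 -4. ] w 36.0 q [-0.52  0.37  1.61  0.    1.17 -2.13]
from [ 0.5441 -0.2349  0.3135] N 10 row [-0.0, 0.0001, 0.0093] [0.01, -0.01, -0.01]
```

View pics/wrist14.png

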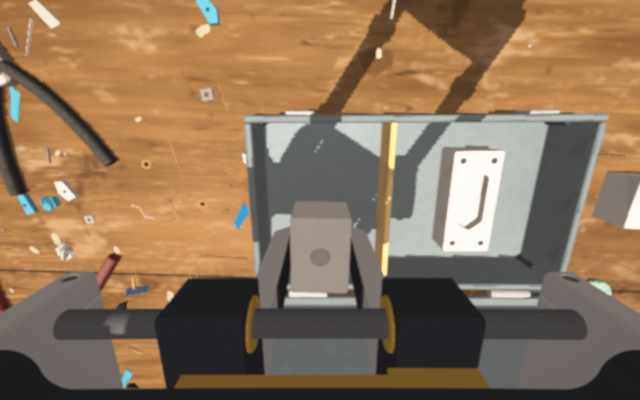

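>>> carry_out(deltas=[[[0,0,0.008,0,0,0],[0,0,0.014,0,0,0],[0,0,0.014,0,0,0],[0,0,0.014,0,0,0],[0,0,0.014,0,0,0],[0,0,0.012,0,0,0],[0,0,0.009,0,0,0],[0,0,0.006,0,0,0],[0,0,0.004,0,0,0],[0,0,0.003,0,0,0],[0,0,0,0,0,0]]])

```text
clock: 30.7
eef_pos: [0.5441, -0.2335, 0.2172]
eef_rot: [-0.02, 1.0, 0.0, -0.0]
ft_force: [0.0, -0.1, -4.3]
width: 0.381
```

>>> carry_out(deltas=[[[0,0,0.001,0,0,0],[0,0,0.001,0,0,0],[0,0,0,0,0,0]]])

```text
clock: 31.0
eef_pos: [0.5441, -0.2335, 0.2154]
eef_rot: [-0.02, 1.0, -0.0, 0.0]
ft_force: [0.2, 0.4, -3.5]
width: 0.378
```

>>> carry_out(deltas=[[[0,0,0.001,0,0,0],[0,0,0.001,0,0,0],[0,0,0.001,0,0,0],[0,0,0,0,0,0]]])

```text
clock: 31.4
eef_pos: [0.5441, -0.2335, 0.2125]
eef_rot: [-0.02, 1.0, -0.0, 0.0]
ft_force: [-1.3, -0.0, -0.3]
width: 0.382
```

>>> carry_out(deltas=[[[0,0,0.0007,0,0,0],[0,0,0,0,0,0]]])

```text
clock: 31.6
eef_pos: [0.5441, -0.2335, 0.2125]
eef_rot: [-0.02, 1.0, -0.0, 0.0]
ft_force: [-1.9, 0.6, 5.3]
width: 0.381
```

>>> carry_out(deltas=[[[0,0,0,0,0,0],[0,0,0,0,0,0],[0,0,0,0,0,0],[0,0,-0.005,0,0,0],[0,0,-0.015,0,0,0],[0,0,-0.02,0,0,0],[0,0,-0.02,0,0,0],[0,0,-0.02,0,0,0],[0,0,-0.02,0,0,0],[0,0,-0.02,0,0,0],[0,0,-0.02,0,0,0],[0,0,-0.02,0,0,0],[0,0,-0.02,0,0,0],[0,0,0,0,0,0],[0,0,0,0,0,0]]], grip=0.056)

```text
clock: 33.1
eef_pos: [0.544, -0.2334, 0.3915]
eef_rot: [-0.02, 1.0, -0.0, 0.0]
ft_force: [0.4, -0.2, -0.4]
width: 0.597
```

Run:
```python
from h import *
shot('wrist','wrist15');shot('side','side15');shot('scene','scene15');pose()
b=cv2.imread('pics/side15.png');cv2.imwrite('pics/side15c.png',cv2.resize(b[130:330,230:430],None,fx=3,fy=3,interpolation=3))
```

```text
t 33.25 p [ 0.5438 -0.2334  0.3901] az -177.74 zdir [-0.002  0.001 -1.   ] F [ 1.   0.  -0.9] w 56.1 q [-0.52  0.31  1.49  0.    1.34 -2.13]
```

View pics/wrist15.png

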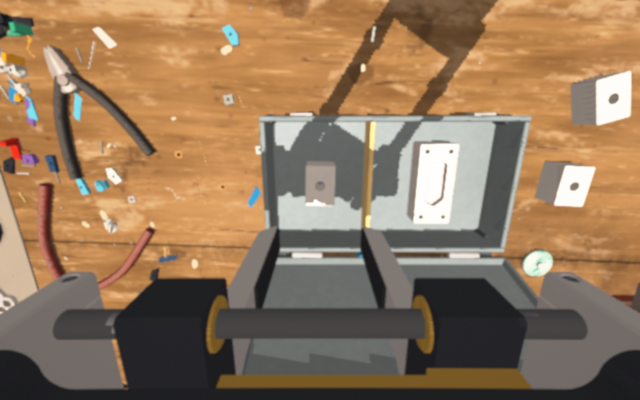

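View pics/side15c.png

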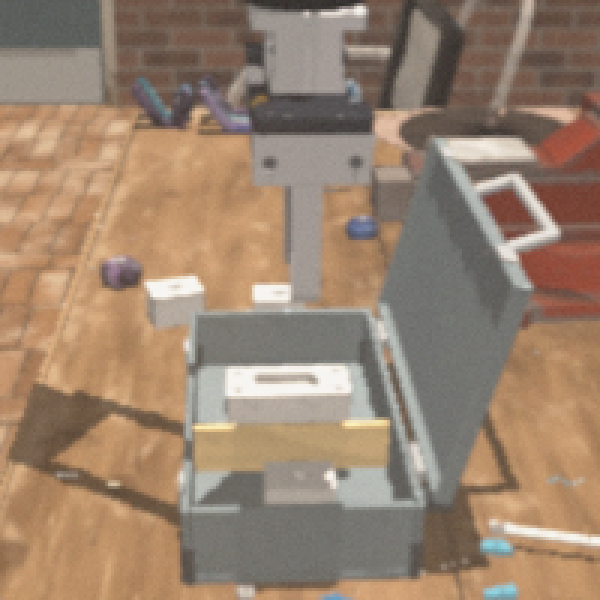

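View pics/scene15.png

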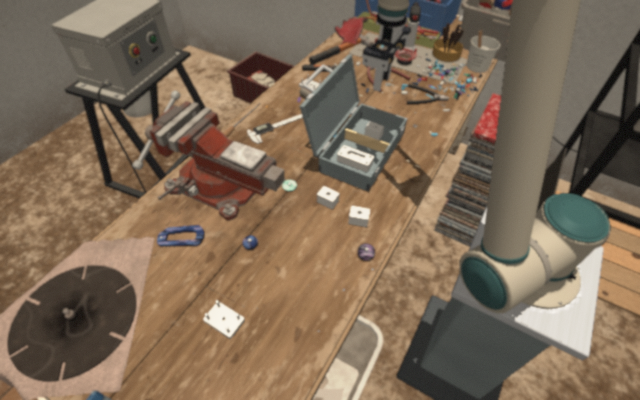

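Run:
```python
from h import *
print(manip.sign_off());
```

```text
the job is handed in; nothing more can be done
None
```

The job is done and handed in at about 33 s of the 72 s allowed.

**Lid:** I gripped the handle bar, swung the lid slowly along its arc until I felt the stop, then released it. The stop pushed back with about 10 N in all. In the last pictures the lid still leans back on its stop.

**Moulds:** I placed the large mould half first, then the leftmost of the three bored blocks (scene pixel 307,276). I lowered each one in steps of about 1 mm until it touched the floor, and only then let go.

**Last checks:**
- The final wrist and side views show the large mould flat in the wide bay, its long side along the divider. The small block is flat in the narrow bay.
- The gripper was clear of everything, with its fingertips about 0.19 m above the bench.
- The two knobs and the pinned plate are at the same scene pixels as at the start, and the look-alike blocks have not moved.
- The pick-ups weighed about 0.7 kg and 0.4 kg on the wrist. The first matches the large mould's stated 0.74 kg. The second is a little above the small block's 0.28 kg, within the sensor's noise.

**Disagreements in the measurements:**
- The two-view heights of the divider and rim came out 1–5 mm below the stated values.
- Single corner heights of the mould tops scattered by up to about 14 mm, because the two views lay close together.
- The case's turn measured 1.8–3.0° (I used 2.2°).

None of these mattered for the fit.

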